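# Set up the banker's tray from the chip case

## Task

Set up the banker's tray for the game: take the front roll of each colour out of the chip case and lay it in the empty birch tray, one roll to a channel, lying along the channel on its bottom, with the colours in the same left-to-right order as in the case. Set the rolls down rather than dropping them, and leave the rest of the chips in the case and the things standing around where they are.

Things in the scene. Friction and masses are not known exactly. Their poses are not given: they have to be found in the camera images.
- case: Open aluminium chip case, fixed, base 205 (x) x 270 (y) x 40 mm high; origin under the base's centre, x towards the hinge (away from the robot), y left. Lid laid back low beyond the hinge. Four chip channels along x in the grey insert, 40 mm wide, at y = +104, +60, +16, -28 mm, ridges 4 mm wide and 28 mm above the shelf. Right of them a pocket with a card deck and dice.
- tray: Birch banker's tray with grey felt lining, fixed, empty, 146 (x) x 196 (y) x 32 mm high; origin under its centre, x away from the robot along the channels, y left. Four channels, 130 mm long inside, 40 mm wide, at y = +66, +22, -22, -66 mm; ridges 28 mm, bottoms 8 mm above the shelf. The channel sides slope 45 degrees below, so a roll centres itself; its centre is then 27.5 mm above the shelf.
- roll_white_c (a point): Centre of the white front roll: 20 white plastic chips in clear film, a rigid cylinder 39 mm in diameter, 50 mm long, flat ends, x along its axis, about 80 g. Starts along x in a case channel, robot side, centre 27.5 mm above the shelf. The channel is free for 30 mm beyond each end (room for fingers); neighbouring rolls are only 5 mm apart.
- roll_red_c (a point): Centre of the red front roll: 20 red plastic chips in clear film, a rigid cylinder 39 mm in diameter, 50 mm long, flat ends, x along its axis, about 80 g. Starts along x in a case channel, robot side, centre 27.5 mm above the shelf. The channel is free for 30 mm beyond each end (room for fingers); neighbouring rolls are only 5 mm apart.
- roll_blue_c (a point): Centre of the blue front roll: 20 blue plastic chips in clear film, a rigid cylinder 39 mm in diameter, 50 mm long, flat ends, x along its axis, about 80 g. Starts along x in a case channel, robot side, centre 27.5 mm above the shelf. The channel is free for 30 mm beyond each end (room for fingers); neighbouring rolls are only 5 mm apart.
- roll_black_c (a point): Centre of the black front roll: 20 black plastic chips in clear film, a rigid cylinder 39 mm in diameter, 50 mm long, flat ends, x along its axis, about 80 g. Starts along x in a case channel, robot side, centre 27.5 mm above the shelf. The channel is free for 30 mm beyond each end (room for fingers); neighbouring rolls are only 5 mm apart.
- rest_white_c (a point): Centre of the white chips that stay in the case: a like roll, but 70 mm long, loose in the hinge-side half of the same channel that the white front roll starts in. It shows which channel is white.
- rest_red_c (a point): Centre of the red chips that stay in the case: a like roll, but 70 mm long, loose in the hinge-side half of the same channel that the red front roll starts in. It shows which channel is red.
- rest_blue_c (a point): Centre of the blue chips that stay in the case: a like roll, but 70 mm long, loose in the hinge-side half of the same channel that the blue front roll starts in. It shows which channel is blue.
- rest_black_c (a point): Centre of the black chips that stay in the case: a like roll, but 70 mm long, loose in the hinge-side half of the same channel that the black front roll starts in. It shows which channel is black.
- bowl_rim (a point): Centre of the mouth of a stainless steel bowl, 130 mm across and 50 mm high, standing loose behind the tray; a bystander.
- pawn_a: Yellow plastic pawn, 28 mm across its foot and 50 mm high, standing loose behind the tray; origin under its foot; a bystander.
- pawn_b: Yellow plastic pawn, 28 mm across its foot and 50 mm high, standing loose behind the tray; origin under its foot; a bystander.
- green_stack: Upright stack of green chips, 39 mm across and 30 mm high, loose in front of the case (robot side); origin under it; a bystander.
Mind the look-alikes: they are no part of the job. Several things look just like the tray: the one meant starts nearest to the robot's base.

How it is judged (in metres and radians):
At the end, for the whole second after the job is handed in: Every front roll rests in the tray channel of the same rank from the left as its colour's channel in the case: within 10 mm sideways, 5 mm in height, 48 mm lengthwise of the channel's middle, 0.15 rad. Staying chips and bystanders within 20 mm of their starts, bystanders upright (0.35 rad) (z of roll_white_c in the frame of tray between 0.0225 and 0.0325 m and x of roll_white_c in the frame of tray between -0.048 and 0.048 m and angle between the x axis of each of roll_white_c, roll_red_c, roll_blue_c, roll_black_c and the x axis of tray, either way round below 0.15 rad and linear speed of each of roll_white, roll_red, roll_blue, roll_black below 0.02 m/s and ((y of rest_white_c in the frame of case between 0.089 and 0.119 m and y of roll_white_c in the frame of tray between 0.056 and 0.076 m) or (y of rest_white_c in the frame of case between 0.045 and 0.075 m and y of roll_white_c in the frame of tray between 0.012 and 0.032 m) or (y of rest_white_c in the frame of case between 0.001 and 0.031 m and y of roll_white_c in the frame of tray between -0.032 and -0.012 m) or (y of rest_white_c in the frame of case between -0.043 and -0.013 m and y of roll_white_c in the frame of tray between -0.076 and -0.056 m)) and z of each of rest_white_c, rest_red_c, rest_blue_c, rest_black_c in the frame of case below 0.0345 m and distance of each of rest_white_c, rest_red_c, rest_blue_c, rest_black_c, bowl_rim, pawn_a, pawn_b, green_stack from where it was at the start of the episode below 0.02 m and z of roll_red_c in the frame of tray between 0.0225 and 0.0325 m and x of roll_red_c in the frame of tray between -0.048 and 0.048 m and ((y of rest_red_c in the frame of case between 0.089 and 0.119 m and y of roll_red_c in the frame of tray between 0.056 and 0.076 m) or (y of rest_red_c in the frame of case between 0.045 and 0.075 m and y of roll_red_c in the frame of tray between 0.012 and 0.032 m) or (y of rest_red_c in the frame of case between 0.001 and 0.031 m and y of roll_red_c in the frame of tray between -0.032 and -0.012 m) or (y of rest_red_c in the frame of case between -0.043 and -0.013 m and y of roll_red_c in the frame of tray between -0.076 and -0.056 m)) and z of roll_blue_c in the frame of tray between 0.0225 and 0.0325 m and x of roll_blue_c in the frame of tray between -0.048 and 0.048 m and ((y of rest_blue_c in the frame of case between 0.089 and 0.119 m and y of roll_blue_c in the frame of tray between 0.056 and 0.076 m) or (y of rest_blue_c in the frame of case between 0.045 and 0.075 m and y of roll_blue_c in the frame of tray between 0.012 and 0.032 m) or (y of rest_blue_c in the frame of case between 0.001 and 0.031 m and y of roll_blue_c in the frame of tray between -0.032 and -0.012 m) or (y of rest_blue_c in the frame of case between -0.043 and -0.013 m and y of roll_blue_c in the frame of tray between -0.076 and -0.056 m)) and z of roll_black_c in the frame of tray between 0.0225 and 0.0325 m and x of roll_black_c in the frame of tray between -0.048 and 0.048 m and ((y of rest_black_c in the frame of case between 0.089 and 0.119 m and y of roll_black_c in the frame of tray between 0.056 and 0.076 m) or (y of rest_black_c in the frame of case between 0.045 and 0.075 m and y of roll_black_c in the frame of tray between 0.012 and 0.032 m) or (y of rest_black_c in the frame of case between 0.001 and 0.031 m and y of roll_black_c in the frame of tray between -0.032 and -0.012 m) or (y of rest_black_c in the frame of case between -0.043 and -0.013 m and y of roll_black_c in the frame of tray between -0.076 and -0.056 m)) and angle between each of bowl_rim, pawn_a, pawn_b, green_stack's own z axis and vertical below 0.35 rad); the robot touches nothing.
It fails at once if a front roll is let fall from more than 40 mm above its resting height ((height (world z) of roll_white_c above 0.0675 m and contact force between roll_white and anything else below 0.01 N) or (height (world z) of roll_red_c above 0.0675 m and contact force between roll_red and anything else below 0.01 N) or (height (world z) of roll_blue_c above 0.0675 m and contact force between roll_blue and anything else below 0.01 N) or (height (world z) of roll_black_c above 0.0675 m and contact force between roll_black and anything else below 0.01 N)).
It fails at once if chips that stay in the case are shifted more than 20 mm (distance of any of rest_white_c, rest_red_c, rest_blue_c, rest_black_c from where it was at the start of the episode above 0.02 m).
It fails at once if a bystander (bowl, pawn, green stack) is shifted more than 20 mm (distance of any of bowl_rim, pawn_a, pawn_b, green_stack from where it was at the start of the episode above 0.02 m).
It fails at once if a bystander is tipped (angle between any of bowl_rim, pawn_a, pawn_b, green_stack's own z axis and vertical above 0.35 rad).
It also fails if it takes over 112 s, if anything falls off the work surface, if the arm or the gripper's body presses on something with over 40 N, if the wrist force passes 120 N, or if a joint passes its speed limit or range.

## Robot

A 6-joint arm with a two-finger parallel gripper is mounted at the origin on the work surface. World frame = base frame: x ahead of the robot, y to its left, z up, the work surface at z = 0. Lengths are in m, angles in degrees, forces in N, time in s.
With the tool pointing down it reaches from about 0.3 to 0.75 m from the base axis. Payload 8.5 kg.
Tool frame: the origin (TCP) lies on the mounting face of the last link; the fingertips stand 173 mm ahead of it and the grasp point (between the pads) lies 155 mm ahead of it (env.tips_ahead is the distance from the TCP to the fingertips, in m); z points along the fingers, x is the direction in which the jaws open and shut, and the axes are right-handed (so a half turn about z gives the same grasp; the last joint's range is limited). The gripper opens to 85 mm and grips with 20 to 120 N. Pads are 22 mm wide; open, the fingers measure 114 mm over their backs; the gripper's body (76 mm by 85 mm) begins 54 mm behind the grasp point. The pads swing forward as they close: fully open they stand 13 mm farther back than shut.
Start: joints at [-76.049, 21.807, 74.336, -0, 83.858, -12.336], TCP at [0.244, -0.493, 0.405] pointing down, gripper open.
Joint ranges: [-178.18, 178.18], [-50.72, 133.34], [12.68, 142.11], [-81.47, 261.47], [9.98, 163.14], [-165.26, 165.26]. Speed limits (degrees/s): [136.94, 136.94, 180, 180, 180, 180].

## Interface

Orientations are given as a 3x3 rotation matrix whose columns are the frame's x, y, z axes.
In Python, from rig import env gives the robot as it stands. The module is installed in compiled form; this text tells all that it offers.
- The arm moves only by the tool step_arm, never from a script. Its argument "increments" is a list of rows, each an object of numbers: "x", "y", "z": the shift along the tool's x, y, z in cm; "wx", "wy", "wz": the turn, a rotation vector about the tool's x, y, z in rad; "gripper": the finger opening in cm, from 0 to 8.54. A call has 1 to 20 rows; each row shifts and turns the commanded pose from where the row before left it, along the tool's axes as they then stand; what a row does not reach is not made up. A row lasts 1/10 s, in which the tool goes at most 50 mm and 8.59 degrees, less where a joint would pass 70% of its speed; a pose out of reach is approached as far as the arm can. A call with a gripper value outside its range is refused whole. The fingers move at their own pace and stop on an object; "newtons" is the grip in N (left out, the last holds). Time passes only in rows, so rows that do not move let the fingers close. It gives the time, the measured TCP pose, the force and the opening at its end, in the units of the state.
- env.observe(): the state, without advancing time (a new reading comes with each control period).
- env.get_image(name): name is "scene" or "top"; returns a dict with "color" (480x640x3 uint8, blue, green, red), "camera_matrix" (3x3 intrinsics, pixels), "rvec" (rotation vector, rad) and "tvec" (3), from world to camera coordinates, as OpenCV has them. Camera axes: x right, y down, z forward; pixel columns grow to the right and rows downward; lengths in m; the calibration is good to about 2 mm. A picture is of the moment at which its call begins. There is no depth.
- env.close_job(): hands the job in, once; it reports no verdict.
The state is a dict: "time_s": time; "q": joint angles; "qvel": joint speeds; "joint_efforts": joint torques, N m; "position": TCP position; "tool_rot": TCP orientation; "ft_force": force on the tool from outside, world axes, zero at the start; "wrist_torque": the same for the moment, N m; "grip_width": finger opening in m.
Only numpy, scipy, OpenCV 4.12 (cv2) and the standard library are available. Lean on these libraries where they do the work, as an engineer would, in place of code of your own. Each camera call takes 0.05 s, during which the arm holds its last target. There are 200 camera calls.

## Working session

There is one attempt and no reset: what is moved stays moved. The work goes in short steps, Python scripts to look and compute and a tool call to move; the robot and the scene stay as the last step left them, time stands still between calls to the robot, and variables do not carry over. Pictures are saved under pics/ and viewed, about 12 in all and at most 16, crops included, and the job is handed in when it is done.

Besides the shell and the picture viewer there is one more tool, called after "Request:" as a command line: name --argument value ..., lists and objects as JSON in quotes. step_arm: Moves the arm, as the interface text tells. Its arguments: {"type":"object","properties":{"increments":{"type":"array"},"newtons":{"type":"number"}},"required":["increments"]}

```bash
mkdir -p pics
python3 - <<'E'
from rig import env
import cv2,numpy as np
s=env.observe();print(s['time_s'],s['position'],np.round(s['tool_rot'],3),s['grip_width'],env.tips_ahead)
for n in('scene','top'):
    d=env.get_image(n);cv2.imwrite(f'pics/{n}0.png',d['color']);R=cv2.Rodrigues(d['rvec'])[0];print(n,d['camera_matrix'].tolist(),(-R.T@d['tvec'].reshape(3)).round(3),R.round(3).tolist())
E
```

```text
0.0 [ 0.24355148 -0.49308989  0.40409659] [[ 0.443 -0.897 -0.   ]
 [-0.897 -0.443  0.001]
 [-0.001 -0.    -1.   ]] 0.08566360608464145 0.1734
scene [[475.69207316419056, 0.0, 323.77796949749296], [0.0, 475.69207316419056, 238.58656365195634], [0.0, 0.0, 1.0]] [1.245 0.379 0.886] [[-0.624, 0.782, 0.008], [0.53, 0.431, -0.73], [-0.574, -0.451, -0.683]]
top [[490.3981208304635, 0.0, 317.0716504815555], [0.0, 490.3981208304635, 237.50822834027747], [0.0, 0.0, 1.0]] [ 0.394 -0.183  1.465] [[0.01, -1.0, -0.019], [-0.994, -0.008, -0.109], [0.108, 0.02, -0.994]]
```

View pics/top0.png

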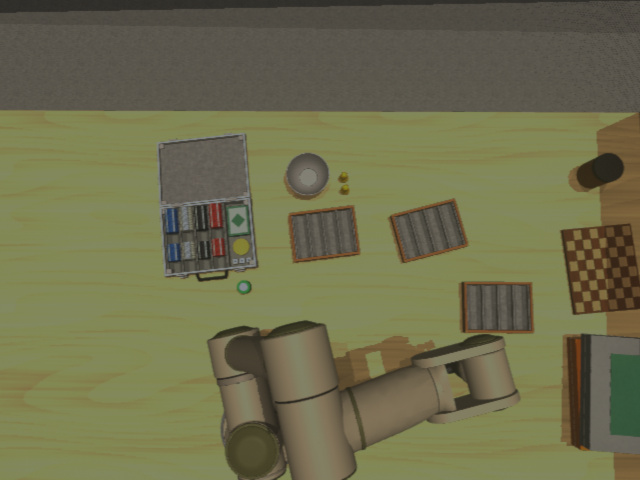

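View pics/scene0.png

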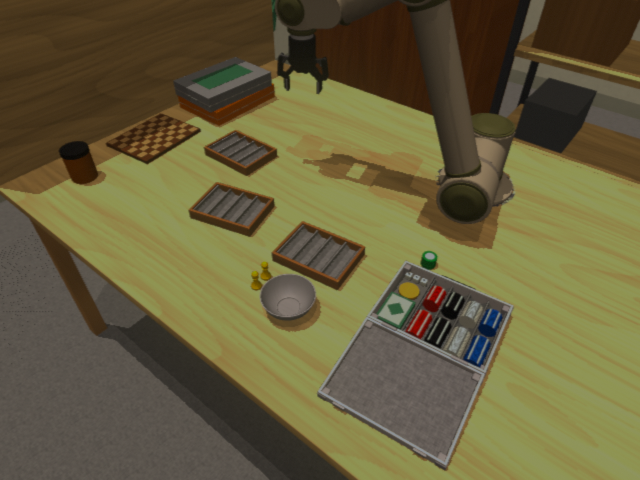

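Candidate trays in the top view are at (324,234), (429,231) and (497,307). The bowl and pawns stand behind the first one. I'll compute distances from the base and look at an enlarged crop.

```bash
cat > h.py <<'E'
from rig import env
import cv2,numpy as np
def cam(n):
    return env.get_image(n)
def w2p(d,P):
    return cv2.projectPoints(np.float64(P).reshape(-1,3),d['rvec'],d['tvec'],d['camera_matrix'],None)[0].reshape(-1,2)
def p2w(d,uv,z):
    R=cv2.Rodrigues(d['rvec'])[0];C=-R.T@d['tvec'].reshape(3)
    r=(R.T@np.linalg.inv(d['camera_matrix'])@np.c_[np.float64(uv).reshape(-1,2),np.ones(np.size(uv)//2)].T).T
    return (C+r*((z-C[2])/r[:,2])[:,None])
E
python3 - <<'E'
from h import *
d=cam('top')
p=p2w(d,[[324,234],[429,231],[497,307]],.03);print(p.round(3),np.linalg.norm(p[:,:2],axis=1).round(3), w2p(d,[0,0,0]))
im=d['color'];c=im[190:310,155:375]
cv2.imwrite('pics/crop1.png',cv2.resize(c,(792,432),interpolation=cv2.INTER_CUBIC))
E
```

```text
[[ 0.561 -0.174  0.03 ]
 [ 0.572 -0.482  0.03 ]
 [ 0.353 -0.674  0.03 ]] [0.587 0.748 0.761] [[262.16507873 427.48151163]]
```

View pics/crop1.png

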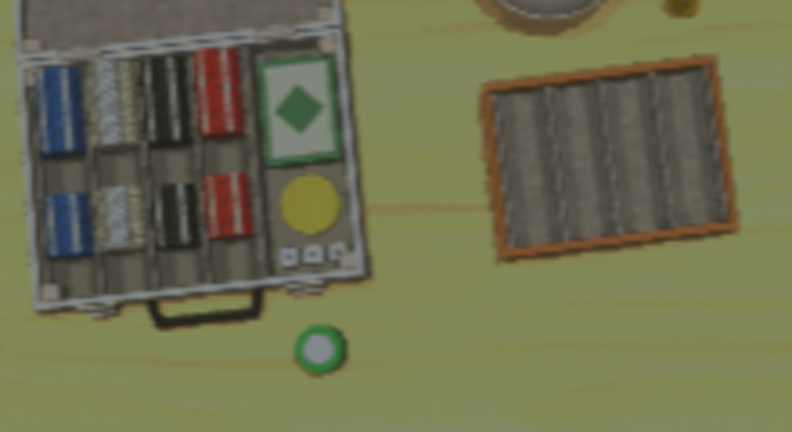

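The tray at (324,234) is 0.587 m from the base. The others are at 0.748 and 0.761 m, so it is the nearest and the one meant. It is empty and has the bowl and pawns behind it. Left to right, the case holds blue, white, black and red. Next I'll fit the poses and check them with an overlay.

```bash
cat > fit.py <<'E'
from h import *
from scipy.optimize import least_squares
def T(p,P):
    c,s=np.cos(p[2]),np.sin(p[2]);P=np.float64(P);return np.c_[p[0]+c*P[:,0]-s*P[:,1],p[1]+s*P[:,0]+c*P[:,1],P[:,2]]
def box(a,b,z): return [[a/2,b/2,z],[a/2,-b/2,z],[-a/2,-b/2,z],[-a/2,b/2,z]]
cr=lambda q:np.float64(q)/3.6+[155-.36,190-.36]
E
python3 - <<'E'
from fit import *
dt,ds=cam('top'),cam('scene')
obs={'tray':(box(.146,.196,.032),cr([[482,85],[716,57],[736,230],[502,259]]),[[321,284],[273,255],[304,224],[364,243]]),
'case':(box(.205,.270,.04),cr([[22,60],[343,35],[366,275],[37,309]]),None)}
it,is_=dt['color'].copy(),ds['color'].copy()
S=4
A=cv2.resize(it[190:310,155:375],None,fx=3.6,fy=3.6,interpolation=2);x0,y0=250,200
B=cv2.resize(is_[215:375,265:525],None,fx=3,fy=3,interpolation=2)
for k,(P,o,o2) in obs.items():
    f=lambda p:(w2p(dt,T(p,P))-o).ravel()
    r=least_squares(f,[.5,0,.1]);p=r.x;print(k,p.round(4),np.degrees(p[2]).round(2),'res',r.fun.round(1))
    L=[T(p,P)]
    if k=='case':
        for y in(.104,.06,.016,-.028):
            L.append(T(p,[[-.09,y-.02,.028],[.09,y-.02,.028],[.09,y+.02,.028],[-.09,y+.02,.028]]))
    else: 
        print((np.float64(w2p(ds,L[0])).round(0)).tolist())
    for q in L:
        cv2.polylines(A,[np.int32((w2p(dt,q)-[155,190])*3.6)],True,(255,255,0),1)
        cv2.polylines(B,[np.int32((w2p(ds,q)-[265,215])*3)],True,(255,255,0),1)
    if k=='case':
        # roll ends in crop px (top of the roll, z .047, centre-line)
        for n,e in dict(blue=[[70,193],[74,257]],white=[[122,186],[126,249]],black=[[177,183],[181,247]],red=[[226,173],[231,238]]).items():
            W=p2w(dt,cr(e),.044)[:,:2]-p[:2];c,s=np.cos(p[2]),np.sin(p[2]);print(n,(W@np.array([[c,-s],[s,c]])).round(4).tolist())
cv2.imwrite('pics/A.png',A);cv2.imwrite('pics/B.png',B)
E
```

```text
tray [ 0.5625 -0.1733  0.1274] 7.3 res [-0.6 -0.3  0.2 -0.4  0.9  0.4 -0.6  0.3]
[[338.0, 281.0], [271.0, 251.0], [302.0, 219.0], [366.0, 245.0]]
case [0.5495 0.1668 0.1037] 5.94 res [-0.5  0.3  1.  -1.5  0.1  0.9 -0.6  0.2]
blue [[-0.0108, 0.0995], [-0.0632, 0.0995]]
white [[-0.0092, 0.0568], [-0.0607, 0.0569]]
black [[-0.011, 0.0119], [-0.0633, 0.0122]]
red [[-0.0067, -0.0285], [-0.0599, -0.0288]]
```

View pics/A.png

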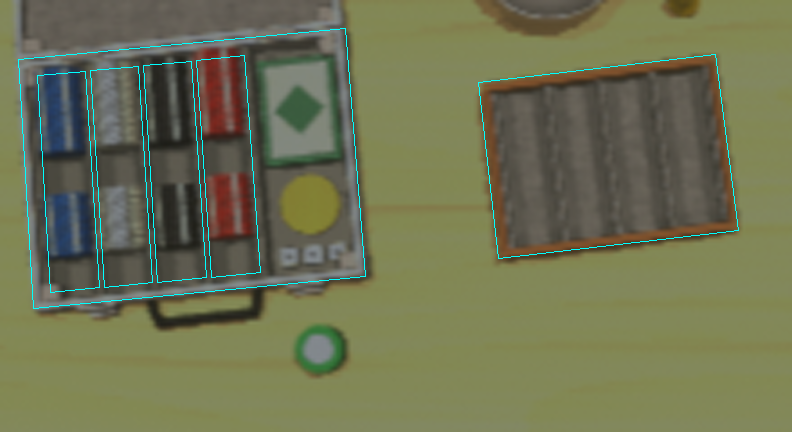

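View pics/B.png

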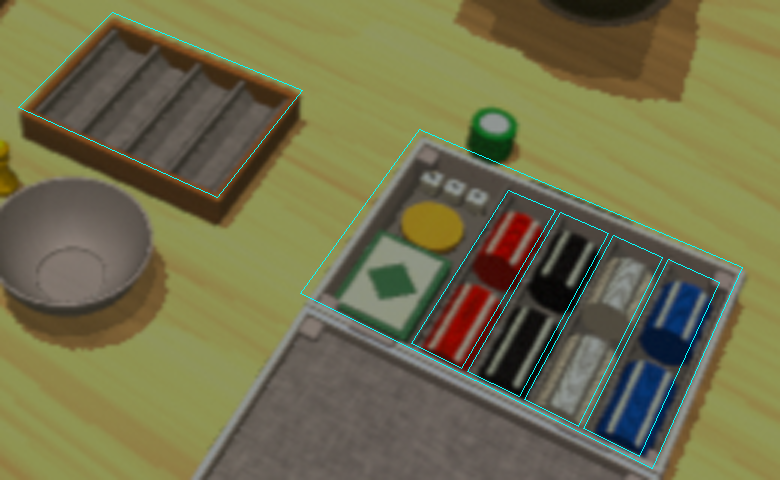

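The overlays agree. Taking the roll silhouettes at axis height puts the rolls at their nominal case positions, x ≈ -0.034 m. Now I'll write a move planner.

```bash
cat > plan.py <<'E'
import sys
from fit import *
case,tray=[.5495,.1668,.1037],[.5625,-.1733,.1274]
CY=[.104,.06,.016,-.028];TY=[.066,.022,-.022,-.066]
def goal(t):
    p,x,y=(case,-.034,CY[int(t[1])]) if t[0]=='c' else (tray,0.,TY[int(t[1])])
    return T(p,[[x,y,0]])[0,:2],p[2]
if __name__=='__main__':
    s=env.observe();R=s['tool_rot'];pos=np.array(s['position']);yaw=np.arctan2(R[1,0],R[0,0])
    print('t',round(s['time_s'],2),'z',pos[2].round(4),'tilt',np.round(R[:2,2],4),'grip',round(s['grip_width'],4),'f',np.round(s['ft_force'],1))
    for t in sys.argv[1:]:
        g,psi=goal(t);d=g-pos[:2];c,q=np.cos(psi),np.sin(psi)
        print(t,g.round(4),'wz',round(-(psi-yaw),4),'then dx,dy cm',np.round([100*(c*d[0]+q*d[1]),100*(q*d[0]-c*d[1])],2))
E
python3 plan.py c0
```

```text
t 0.25 z 0.4045 tilt [-0.0002  0.0006] grip 0.0852 f [0.6 0.7 0.2]
c0 [0.5049 0.2667] wz -1.2157 then dx,dy cm [ 33.86 -72.87]
```

Request:
step_arm --increments '[{"wz":-0.135,"gripper":6.6},{"wz":-0.135},{"wz":-0.135},{"wz":-0.135},{"wz":-0.135},{"wz":-0.135},{"wz":-0.135},{"wz":-0.135},{"wz":-0.136},{"x":1.4,"y":-3},{"x":1.4,"y":-3},{"x":1.4,"y":-3},{"x":1.4,"y":-3},{"x":1.4,"y":-3},{"x":1.4,"y":-3},{"x":1.4,"y":-3},{"x":1.4,"y":-3},{"x":1.4,"y":-3},{"x":1.4,"y":-3},{"x":1.4,"y":-3}]' --newtons 40

```text
invalid input at $.increments[0]: expected keys x, y, z, wx, wy, wz, gripper
```

Request:
step_arm --increments '[{"x":1.4,"y":-3},{"x":1.4,"y":-3},{"x":1.4,"y":-3},{"x":1.4,"y":-3},{"x":1.4,"y":-3},{"x":1.4,"y":-3},{"x":1.4,"y":-3},{"x":1.4,"y":-3},{"x":1.4,"y":-3},{"x":1.4,"y":-3},{"x":1.4,"y":-3,"z":3},{"x":1.4,"y":-3,"z":3},{"x":1.4,"y":-3,"z":3},{"z":3},{}]'

```text
invalid input at $.increments[0]: expected keys x, y, z, wx, wy, wz, gripper
```

```bash
python3 plan.py c0
```

```text
t 0.25 z 0.4045 tilt [-0.0002  0.0006] grip 0.0852 f [0.6 0.7 0.2]
c0 [0.5049 0.2667] wz -1.2157 then dx,dy cm [ 33.86 -72.87]
```

Request:
step_arm --increments '[{"x":0,"y":0,"z":0,"wx":0,"wy":0,"wz":-0.135,"gripper":6.6},{"x":0,"y":0,"z":0,"wx":0,"wy":0,"wz":-0.135,"gripper":6.6},{"x":0,"y":0,"z":0,"wx":0,"wy":0,"wz":-0.135,"gripper":6.6},{"x":0,"y":0,"z":0,"wx":0,"wy":0,"wz":-0.135,"gripper":6.6},{"x":0,"y":0,"z":0,"wx":0,"wy":0,"wz":-0.135,"gripper":6.6},{"x":0,"y":0,"z":0,"wx":0,"wy":0,"wz":-0.135,"gripper":6.6},{"x":0,"y":0,"z":0,"wx":0,"wy":0,"wz":-0.135,"gripper":6.6},{"x":0,"y":0,"z":0,"wx":0,"wy":0,"wz":-0.135,"gripper":6.6},{"x":0,"y":0,"z":0,"wx":0,"wy":0,"wz":-0.136,"gripper":6.6},{"x":1.7,"y":-3.6,"z":0,"wx":0,"wy":0,"wz":0,"gripper":6.6},{"x":1.7,"y":-3.6,"z":0,"wx":0,"wy":0,"wz":0,"gripper":6.6},{"x":1.7,"y":-3.6,"z":0,"wx":0,"wy":0,"wz":0,"gripper":6.6},{"x":1.7,"y":-3.6,"z":0,"wx":0,"wy":0,"wz":0,"gripper":6.6},{"x":1.7,"y":-3.6,"z":0,"wx":0,"wy":0,"wz":0,"gripper":6.6},{"x":1.7,"y":-3.6,"z":0,"wx":0,"wy":0,"wz":0,"gripper":6.6},{"x":1.7,"y":-3.6,"z":0,"wx":0,"wy":0,"wz":0,"gripper":6.6},{"x":1.7,"y":-3.6,"z":0,"wx":0,"wy":0,"wz":0,"gripper":6.6},{"x":1.7,"y":-3.6,"z":0,"wx":0,"wy":0,"wz":0,"gripper":6.6},{"x":1.7,"y":-3.6,"z":0,"wx":0,"wy":0,"wz":0,"gripper":6.6},{"x":1.7,"y":-3.6,"z":0,"wx":0,"wy":0,"wz":0,"gripper":6.6}]' --newtons 40

```text
time_s: 2.25
position: [0.3886, -0.0782, 0.4049]
tool_rot: [[0.995, 0.104, 0.0], [0.104, -0.995, -0.0], [0.0, 0.0, -1.0]]
ft_force: [1.4, -0.7, -0.2]
grip_width: 0.0662
```

Request:
step_arm --increments '[{"x":1.7,"y":-3.6,"z":0,"wx":0,"wy":0,"wz":0,"gripper":6.6},{"x":1.7,"y":-3.6,"z":0,"wx":0,"wy":0,"wz":0,"gripper":6.6},{"x":1.7,"y":-3.6,"z":0,"wx":0,"wy":0,"wz":0,"gripper":6.6},{"x":1.7,"y":-3.6,"z":0,"wx":0,"wy":0,"wz":0,"gripper":6.6},{"x":1.7,"y":-3.6,"z":0,"wx":0,"wy":0,"wz":0,"gripper":6.6},{"x":1.7,"y":-3.6,"z":0,"wx":0,"wy":0,"wz":0,"gripper":6.6},{"x":1.7,"y":-3.6,"z":3,"wx":0,"wy":0,"wz":0,"gripper":6.6},{"x":1.7,"y":-3.6,"z":3,"wx":0,"wy":0,"wz":0,"gripper":6.6},{"x":1.7,"y":-3.6,"z":3,"wx":0,"wy":0,"wz":0,"gripper":6.6},{"x":0,"y":0,"z":3,"wx":0,"wy":0,"wz":0,"gripper":6.6},{"x":0,"y":0,"z":0,"wx":0,"wy":0,"wz":0,"gripper":6.6},{"x":0,"y":0,"z":0,"wx":0,"wy":0,"wz":0,"gripper":6.6}]'

```text
time_s: 3.45
position: [0.5071, 0.2581, 0.2853]
tool_rot: [[0.995, 0.104, -0.0], [0.104, -0.995, -0.0], [-0.0, 0.0, -1.0]]
ft_force: [-0.1, -0.8, 0.5]
grip_width: 0.0657
```

```bash
python3 plan.py c0
```

```text
t 3.45 z 0.2853 tilt [-0.0002 -0.0002] grip 0.0657 f [-0.1 -0.8  0.5]
c0 [0.5049 0.2667] wz 0.0 then dx,dy cm [-0.13 -0.89]
```

Request:
step_arm --increments '[{"x":-0.1,"y":-0.9,"z":2,"wx":0,"wy":0,"wz":0,"gripper":6.6},{"x":0,"y":0,"z":2,"wx":0,"wy":0,"wz":0,"gripper":6.6},{"x":0,"y":0,"z":2,"wx":0,"wy":0,"wz":0,"gripper":6.6},{"x":0,"y":0,"z":0,"wx":0,"wy":0,"wz":0,"gripper":6.6}]'

```text
time_s: 3.85
position: [0.5051, 0.2664, 0.2248]
tool_rot: [[0.995, 0.103, -0.001], [0.103, -0.995, -0.0], [-0.001, 0.0, -1.0]]
ft_force: [-0.2, -0.7, 0.7]
grip_width: 0.066
```

```bash
python3 plan.py c0
python3 - <<'E'
from h import *
d=cam('scene');cv2.imwrite('pics/C.png',cv2.resize(d['color'][240:390,370:570],None,fx=4,fy=4,interpolation=2))
E
```

```text
t 3.85 z 0.2248 tilt [-0.0011 -0.0004] grip 0.066 f [-0.2 -0.7  0.7]
c0 [0.5049 0.2667] wz -0.0008 then dx,dy cm [-0.01 -0.03]
```

View pics/C.png

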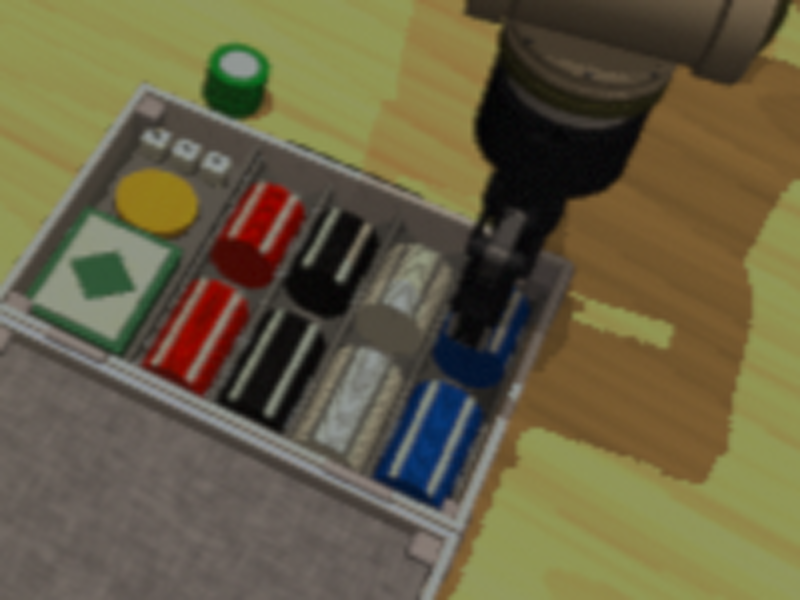

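Run:
```python
from plan import *
d=cam('scene')
f=lambda P:((w2p(d,T(case,P))-[370,240])*4).round().tolist()
print('end faces (x=-.009) top z.047, per channel',f([[-.009,y,.047] for y in CY]))
print('bottom-most visible/rest tops front edge x=.021',f([[.021,y,.047] for y in CY]))
print('tip',f([[0.001,.104,.052],[0.001,.104,.057],[.008,.104,.057]]))
```

```text
end faces (x=-.009) top z.047, per channel [[466.0, 337.0], [389.0, 302.0], [314.0, 268.0], [241.0, 234.0]]
bottom-most visible/rest tops front edge x=.021 [[448.0, 376.0], [369.0, 339.0], [293.0, 304.0], [219.0, 269.0]]
tip [[463.0, 344.0], [465.0, 339.0], [461.0, 348.0]]
```

Request:
step_arm --increments '[{"x":0.2,"y":-0.1,"z":0.6,"wx":0,"wy":0,"wz":0,"gripper":6.6},{"x":0,"y":0,"z":0.8,"wx":0,"wy":0,"wz":0,"gripper":6.6},{"x":0,"y":0,"z":0.8,"wx":0,"wy":0,"wz":0,"gripper":6.6},{"x":0,"y":0,"z":0.8,"wx":0,"wy":0,"wz":0,"gripper":6.6},{"x":0,"y":0,"z":0.7,"wx":0,"wy":0,"wz":0,"gripper":6.6},{"x":0,"y":0,"z":0,"wx":0,"wy":0,"wz":0,"gripper":6.6}]'

```text
time_s: 4.55
position: [0.5067, 0.2683, 0.1865]
tool_rot: [[0.995, 0.104, -0.002], [0.104, -0.995, -0.001], [-0.002, 0.0, -1.0]]
ft_force: [-1.5, 0.0, -0.2]
grip_width: 0.0658
```

Request:
step_arm --increments '[{"x":0,"y":0,"z":0,"wx":0,"wy":0,"wz":0,"gripper":4.5},{"x":0,"y":0,"z":0,"wx":0,"wy":0,"wz":0,"gripper":4.5},{"x":0,"y":0,"z":0,"wx":0,"wy":0,"wz":0,"gripper":4.5},{"x":0,"y":0,"z":0,"wx":0,"wy":0,"wz":0,"gripper":4.5},{"x":0,"y":0,"z":0,"wx":0,"wy":0,"wz":0,"gripper":4.5}]' --newtons 40

```text
time_s: 5.05
position: [0.507, 0.2684, 0.1879]
tool_rot: [[0.995, 0.104, 0.0], [0.104, -0.995, 0.0], [0.0, -0.0, -1.0]]
ft_force: [-0.7, 0.1, 0.6]
grip_width: 0.049
```

Request:
step_arm --increments '[{"x":0,"y":0,"z":-0.5,"wx":0,"wy":0,"wz":0,"gripper":4.5},{"x":0,"y":0,"z":-1,"wx":0,"wy":0,"wz":0,"gripper":4.5},{"x":0,"y":0,"z":-1.5,"wx":0,"wy":0,"wz":0,"gripper":4.5},{"x":0,"y":0,"z":-1.5,"wx":0,"wy":0,"wz":0,"gripper":4.5},{"x":0,"y":0,"z":-1.5,"wx":0,"wy":0,"wz":0,"gripper":4.5},{"x":0,"y":0,"z":-1,"wx":0,"wy":0,"wz":0,"gripper":4.5},{"x":0,"y":0,"z":0,"wx":0,"wy":0,"wz":0,"gripper":4.5}]'

```text
time_s: 5.75
position: [0.5071, 0.2684, 0.2594]
tool_rot: [[0.995, 0.104, 0.003], [0.104, -0.995, 0.001], [0.003, -0.001, -1.0]]
ft_force: [0.1, -0.3, -1.6]
grip_width: 0.0493
```

```bash
python3 plan.py t0
python3 - <<'E'
from h import *
d=cam('scene');cv2.imwrite('pics/D.png',cv2.resize(d['color'][220:370,320:520],None,fx=4,fy=4,interpolation=2))
E
```

```text
t 5.75 z 0.2594 tilt [0.003  0.0009] grip 0.0493 f [ 0.1 -0.3 -1.6]
t0 [ 0.5541 -0.1078] wz -0.0234 then dx,dy cm [-0.11 37.92]
```

View pics/D.png

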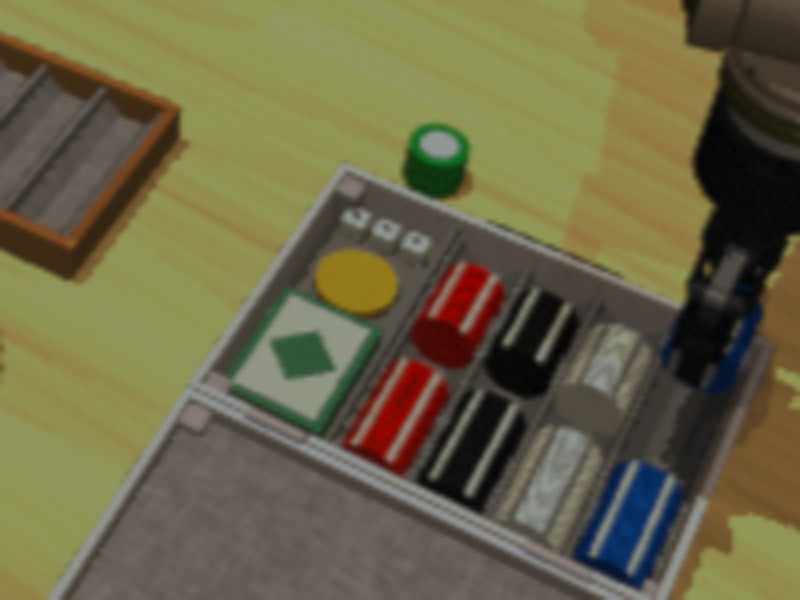

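Request:
step_arm --increments '[{"x":0,"y":1,"z":0,"wx":0,"wy":0,"wz":-0.023,"gripper":4.5},{"x":0,"y":2,"z":0,"wx":0,"wy":0,"wz":0,"gripper":4.5},{"x":0,"y":3,"z":0,"wx":0,"wy":0,"wz":0,"gripper":4.5},{"x":0,"y":3.5,"z":0,"wx":0,"wy":0,"wz":0,"gripper":4.5},{"x":0,"y":3.5,"z":0,"wx":0,"wy":0,"wz":0,"gripper":4.5},{"x":0,"y":3.5,"z":0,"wx":0,"wy":0,"wz":0,"gripper":4.5},{"x":0,"y":3.5,"z":0,"wx":0,"wy":0,"wz":0,"gripper":4.5},{"x":0,"y":3.5,"z":0,"wx":0,"wy":0,"wz":0,"gripper":4.5},{"x":0,"y":3.5,"z":0,"wx":0,"wy":0,"wz":0,"gripper":4.5},{"x":0,"y":3.5,"z":0,"wx":0,"wy":0,"wz":0,"gripper":4.5},{"x":0,"y":3.5,"z":0,"wx":0,"wy":0,"wz":0,"gripper":4.5},{"x":0,"y":2.5,"z":0,"wx":0,"wy":0,"wz":0,"gripper":4.5},{"x":0,"y":1,"z":1,"wx":0,"wy":0,"wz":0,"gripper":4.5},{"x":0,"y":0,"z":1.5,"wx":0,"wy":0,"wz":0,"gripper":4.5},{"x":0,"y":0,"z":1.5,"wx":0,"wy":0,"wz":0,"gripper":4.5},{"x":0,"y":0,"z":0.4,"wx":0,"wy":0,"wz":0,"gripper":4.5},{"x":0,"y":0,"z":0,"wx":0,"wy":0,"wz":0,"gripper":4.5}]'

```text
time_s: 7.5
position: [0.554, -0.103, 0.2127]
tool_rot: [[0.992, 0.127, -0.002], [0.127, -0.992, 0.001], [-0.002, -0.001, -1.0]]
ft_force: [0.2, 1.0, 0.3]
grip_width: 0.0495
```

```bash
python3 plan.py t0
python3 - <<'E'
from h import *
d=cam('scene');cv2.imwrite('pics/E.png',cv2.resize(d['color'][200:300,260:395],None,fx=5.6,fy=5.6,interpolation=2))
E
```

```text
t 7.5 z 0.2127 tilt [-0.0022  0.001 ] grip 0.0495 f [0.2 1.  0.3]
t0 [ 0.5541 -0.1078] wz 0.0002 then dx,dy cm [-0.05  0.48]
```

View pics/E.png

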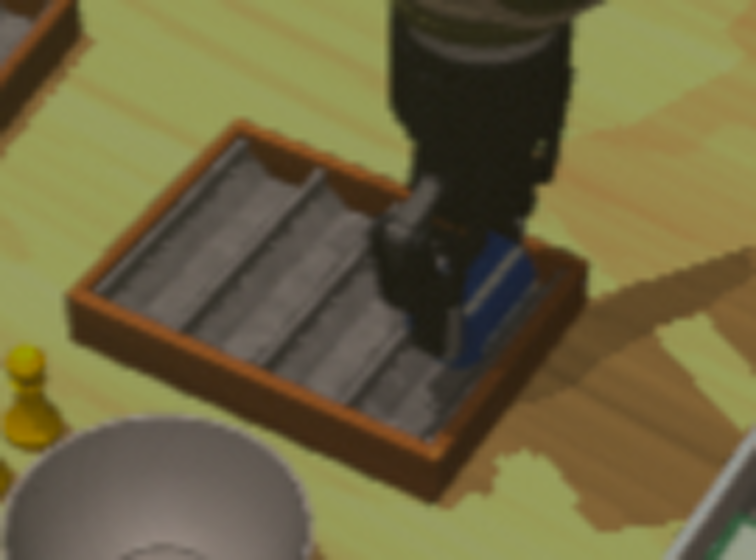

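Run:
```python
from plan import *
d=cam('scene')
g=lambda W:((w2p(d,W)-[260,200])*5.6).round().tolist()
f=lambda P:g(T(tray,P))
print('corners',f(box(.146,.196,.032)))
print('ridge far ends x=.065',f([[.065,y,.028] for y in(.044,0,-.044)]),'near -.065',f([[-.065,y,.028] for y in(.044,0,-.044)]))
print('roll at tool + dy: end-face edges')
s=env.observe();p=[*s['position'][:2],.1274]
for o in(0,.003,.006):
    print(o,g(T(p,[[.025,o+.0195,.053],[.025,o,.033],[.025,o-.0195,.053],[.025,o,.072]])))
```

```text
corners [[434.0, 453.0], [63.0, 284.0], [238.0, 106.0], [592.0, 252.0]]
ridge far ends x=.065 [[337.0, 399.0], [253.0, 361.0], [171.0, 324.0]] near -.065 [[482.0, 226.0], [401.0, 193.0], [323.0, 161.0]]
roll at tool + dy: end-face edges
0 [[474.0, 344.0], [434.0, 359.0], [397.0, 311.0], [437.0, 297.0]]
0.003 [[480.0, 347.0], [440.0, 362.0], [403.0, 314.0], [443.0, 299.0]]
0.006 [[486.0, 350.0], [446.0, 364.0], [409.0, 316.0], [449.0, 302.0]]
```

Corners and rolls in the scene view sit about +4 mm in x and +5 mm in y from the top-camera fit, and the arm agrees with the scene view. I'll correct the poses. The blue roll sits about 5 mm left of the pads, so I'll shift y by +0.5 cm before lowering.

Request:
step_arm --increments '[{"x":0,"y":0.5,"z":0,"wx":0,"wy":0,"wz":0,"gripper":4.5},{"x":0,"y":0,"z":0.5,"wx":0,"wy":0,"wz":0,"gripper":4.5},{"x":0,"y":0,"z":0.5,"wx":0,"wy":0,"wz":0,"gripper":4.5},{"x":0,"y":0,"z":0.4,"wx":0,"wy":0,"wz":0,"gripper":4.5},{"x":0,"y":0,"z":0.3,"wx":0,"wy":0,"wz":0,"gripper":4.5},{"x":0,"y":0,"z":0.2,"wx":0,"wy":0,"wz":0,"gripper":4.5},{"x":0,"y":0,"z":0,"wx":0,"wy":0,"wz":0,"gripper":4.5},{"x":0,"y":0,"z":0,"wx":0,"wy":0,"wz":0,"gripper":4.5}]'

```text
time_s: 8.4
position: [0.5549, -0.1086, 0.1948]
tool_rot: [[0.992, 0.127, 0.0], [0.127, -0.992, -0.0], [0.0, 0.0, -1.0]]
ft_force: [0.9, -0.1, -0.8]
grip_width: 0.0495
```

Request:
step_arm --increments '[{"x":0,"y":0,"z":0.2,"wx":0,"wy":0,"wz":0,"gripper":4.5},{"x":0,"y":0,"z":0.2,"wx":0,"wy":0,"wz":0,"gripper":4.5},{"x":0,"y":0,"z":0.2,"wx":0,"wy":0,"wz":0,"gripper":4.5},{"x":0,"y":0,"z":0,"wx":0,"wy":0,"wz":0,"gripper":4.5}]'

```text
time_s: 8.8
position: [0.5548, -0.1087, 0.1884]
tool_rot: [[0.992, 0.127, -0.0], [0.127, -0.992, -0.0], [-0.0, -0.0, -1.0]]
ft_force: [0.2, -0.7, -0.3]
grip_width: 0.0496
```

Request:
step_arm --increments '[{"x":0,"y":0,"z":0.15,"wx":0,"wy":0,"wz":0,"gripper":4.5},{"x":0,"y":0,"z":0,"wx":0,"wy":0,"wz":0,"gripper":4.5}]'

```text
time_s: 9.0
position: [0.5549, -0.1088, 0.1879]
tool_rot: [[0.992, 0.127, 0.001], [0.127, -0.992, -0.001], [0.001, 0.001, -1.0]]
ft_force: [-0.6, -0.8, 4.9]
grip_width: 0.0494
```

```bash
sed -i 's/^case,tray=.*/case,tray=[.553,.172,.1037],[.5665,-.1688,.1274]/' plan.py; python3 plan.py t0
```

```text
t 9.0 z 0.1879 tilt [ 0.0009 -0.0008] grip 0.0494 f [-0.6 -0.8  4.9]
t0 [ 0.5581 -0.1033] wz -0.0003 then dx,dy cm [ 0.38 -0.51]
```

Contact shows 4.9 N at exactly the resting height, so the roll is on the bottom. I'll release it and rise.

Request:
step_arm --increments '[{"x":0,"y":0,"z":0,"wx":0,"wy":0,"wz":0,"gripper":6.6},{"x":0,"y":0,"z":0,"wx":0,"wy":0,"wz":0,"gripper":6.6},{"x":0,"y":0,"z":0,"wx":0,"wy":0,"wz":0,"gripper":6.6},{"x":0,"y":0,"z":-1,"wx":0,"wy":0,"wz":0,"gripper":6.6},{"x":0,"y":0,"z":-1.5,"wx":0,"wy":0,"wz":0,"gripper":6.6},{"x":0,"y":0,"z":-2,"wx":0,"wy":0,"wz":0,"gripper":6.6},{"x":0,"y":0,"z":-2,"wx":0,"wy":0,"wz":0,"gripper":6.6},{"x":0,"y":0,"z":-1,"wx":0,"wy":0,"wz":0,"gripper":6.6},{"x":0,"y":0,"z":0,"wx":0,"wy":0,"wz":0,"gripper":6.6}]'

```text
time_s: 9.9
position: [0.555, -0.1086, 0.2637]
tool_rot: [[0.992, 0.127, 0.003], [0.127, -0.992, -0.001], [0.002, 0.001, -1.0]]
ft_force: [0.6, 0.4, -0.5]
grip_width: 0.066
```

```bash
python3 plan.py c1
```

```text
t 9.9 z 0.2637 tilt [ 0.0027 -0.0011] grip 0.066 f [ 0.6  0.4 -0.5]
c1 [0.513  0.2282] wz 0.0234 then dx,dy cm [ -0.69 -33.93]
```

Request:
step_arm --increments '[{"x":-0.7,"y":-1.4,"z":0,"wx":0,"wy":0,"wz":0.023,"gripper":6.6},{"x":0,"y":-2.5,"z":0,"wx":0,"wy":0,"wz":0,"gripper":6.6},{"x":0,"y":-3.5,"z":0,"wx":0,"wy":0,"wz":0,"gripper":6.6},{"x":0,"y":-3.5,"z":0,"wx":0,"wy":0,"wz":0,"gripper":6.6},{"x":0,"y":-3.5,"z":0,"wx":0,"wy":0,"wz":0,"gripper":6.6},{"x":0,"y":-3.5,"z":0,"wx":0,"wy":0,"wz":0,"gripper":6.6},{"x":0,"y":-3.5,"z":0,"wx":0,"wy":0,"wz":0,"gripper":6.6},{"x":0,"y":-3.5,"z":0,"wx":0,"wy":0,"wz":0,"gripper":6.6},{"x":0,"y":-3.5,"z":0,"wx":0,"wy":0,"wz":0,"gripper":6.6},{"x":0,"y":-2.5,"z":0,"wx":0,"wy":0,"wz":0,"gripper":6.6},{"x":0,"y":-2,"z":0,"wx":0,"wy":0,"wz":0,"gripper":6.6},{"x":0,"y":-1,"z":0,"wx":0,"wy":0,"wz":0,"gripper":6.6},{"x":0,"y":0,"z":1.5,"wx":0,"wy":0,"wz":0,"gripper":6.6},{"x":0,"y":0,"z":1.5,"wx":0,"wy":0,"wz":0,"gripper":6.6},{"x":0,"y":0,"z":0.8,"wx":0,"wy":0,"wz":0,"gripper":6.6},{"x":0,"y":0,"z":0,"wx":0,"wy":0,"wz":0,"gripper":6.6}]'

```text
time_s: 11.5
position: [0.5123, 0.2272, 0.223]
tool_rot: [[0.995, 0.103, -0.003], [0.103, -0.995, -0.001], [-0.003, 0.0, -1.0]]
ft_force: [-0.2, -0.2, 0.9]
grip_width: 0.0663
```

```bash
python3 plan.py c1
python3 - <<'E'
from h import *
d=cam('scene');cv2.imwrite('pics/F.png',cv2.resize(d['color'][200:360,260:520],None,fx=3,fy=3,interpolation=2))
E
```

```text
t 11.5 z 0.223 tilt [-0.0027 -0.0007] grip 0.0663 f [-0.2 -0.2  0.9]
c1 [0.513  0.2282] wz -0.0003 then dx,dy cm [ 0.07 -0.09]
```

View pics/F.png

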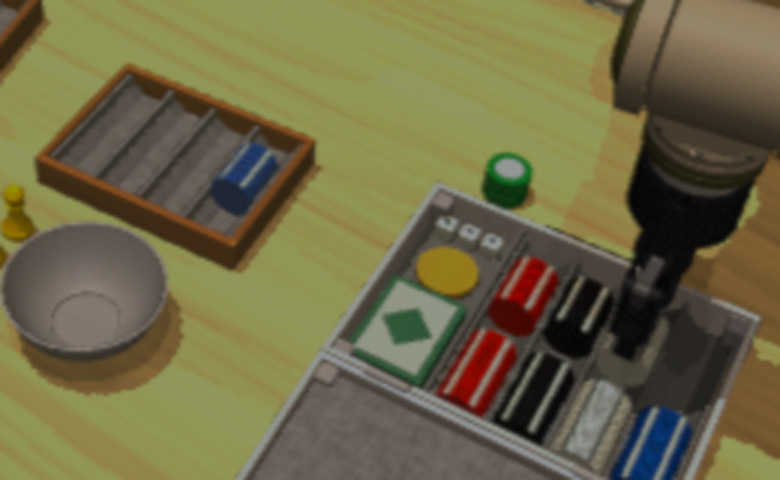

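Blue lies in the leftmost tray channel at crop (245,180). The finger at (628,350) is centred on the white roll at about (632,350). I'll descend and grip.

Request:
step_arm --increments '[{"x":0.05,"y":-0.15,"z":0.6,"wx":0,"wy":0,"wz":0,"gripper":6.6},{"x":0,"y":0,"z":0.8,"wx":0,"wy":0,"wz":0,"gripper":6.6},{"x":0,"y":0,"z":0.8,"wx":0,"wy":0,"wz":0,"gripper":6.6},{"x":0,"y":0,"z":0.8,"wx":0,"wy":0,"wz":0,"gripper":6.6},{"x":0,"y":0,"z":0.6,"wx":0,"wy":0,"wz":0,"gripper":6.6},{"x":0,"y":0,"z":0,"wx":0,"wy":0,"wz":0,"gripper":6.6}]'

```text
time_s: 12.15
position: [0.5126, 0.2291, 0.1872]
tool_rot: [[0.995, 0.104, -0.002], [0.104, -0.995, -0.0], [-0.002, 0.0, -1.0]]
ft_force: [-0.1, -0.0, -0.1]
grip_width: 0.0662
```

Request:
step_arm --increments '[{"x":0,"y":0,"z":0,"wx":0,"wy":0,"wz":0,"gripper":4.5},{"x":0,"y":0,"z":0,"wx":0,"wy":0,"wz":0,"gripper":4.5},{"x":0,"y":0,"z":0,"wx":0,"wy":0,"wz":0,"gripper":4.5},{"x":0,"y":0,"z":0,"wx":0,"wy":0,"wz":0,"gripper":4.5},{"x":0,"y":0,"z":0,"wx":0,"wy":0,"wz":0,"gripper":4.5}]'

```text
time_s: 12.65
position: [0.5128, 0.2292, 0.1885]
tool_rot: [[0.995, 0.104, 0.001], [0.104, -0.995, 0.0], [0.001, -0.0, -1.0]]
ft_force: [0.6, -0.9, 1.6]
grip_width: 0.0496
```

Gripped at TCP height 0.1885. Lifting.

Request:
step_arm --increments '[{"x":0,"y":0,"z":-0.5,"wx":0,"wy":0,"wz":0,"gripper":4.5},{"x":0,"y":0,"z":-1,"wx":0,"wy":0,"wz":0,"gripper":4.5},{"x":0,"y":0,"z":-1.5,"wx":0,"wy":0,"wz":0,"gripper":4.5},{"x":0,"y":0,"z":-1.5,"wx":0,"wy":0,"wz":0,"gripper":4.5},{"x":0,"y":0,"z":-1.5,"wx":0,"wy":0,"wz":0,"gripper":4.5},{"x":0,"y":0,"z":-1,"wx":0,"wy":0,"wz":0,"gripper":4.5},{"x":0,"y":0,"z":0,"wx":0,"wy":0,"wz":0,"gripper":4.5}]'

```text
time_s: 13.35
position: [0.5129, 0.2292, 0.2599]
tool_rot: [[0.995, 0.104, 0.003], [0.104, -0.995, 0.001], [0.003, -0.0, -1.0]]
ft_force: [-0.3, 0.5, -1.7]
grip_width: 0.0494
```

```bash
python3 plan.py t1
```

```text
t 13.35 z 0.2599 tilt [0.003  0.0006] grip 0.0494 f [-0.3  0.5 -1.7]
t1 [ 0.5637 -0.147 ] wz -0.0233 then dx,dy cm [ 0.26 37.96]
```

Request:
step_arm --increments '[{"x":0.2,"y":1,"z":0,"wx":0,"wy":0,"wz":-0.023,"gripper":4.5},{"x":0,"y":2,"z":0,"wx":0,"wy":0,"wz":0,"gripper":4.5},{"x":0,"y":3,"z":0,"wx":0,"wy":0,"wz":0,"gripper":4.5},{"x":0,"y":3.5,"z":0,"wx":0,"wy":0,"wz":0,"gripper":4.5},{"x":0,"y":3.5,"z":0,"wx":0,"wy":0,"wz":0,"gripper":4.5},{"x":0,"y":3.5,"z":0,"wx":0,"wy":0,"wz":0,"gripper":4.5},{"x":0,"y":3.5,"z":0,"wx":0,"wy":0,"wz":0,"gripper":4.5},{"x":0,"y":3.5,"z":0,"wx":0,"wy":0,"wz":0,"gripper":4.5},{"x":0,"y":3.5,"z":0,"wx":0,"wy":0,"wz":0,"gripper":4.5},{"x":0,"y":3.5,"z":0,"wx":0,"wy":0,"wz":0,"gripper":4.5},{"x":0,"y":3.5,"z":0,"wx":0,"wy":0,"wz":0,"gripper":4.5},{"x":0,"y":2.5,"z":0,"wx":0,"wy":0,"wz":0,"gripper":4.5},{"x":0,"y":1.5,"z":1,"wx":0,"wy":0,"wz":0,"gripper":4.5},{"x":0,"y":0,"z":1.5,"wx":0,"wy":0,"wz":0,"gripper":4.5},{"x":0,"y":0,"z":1.5,"wx":0,"wy":0,"wz":0,"gripper":4.5},{"x":0,"y":0,"z":0,"wx":0,"wy":0,"wz":0,"gripper":4.5}]'

```text
time_s: 14.95
position: [0.562, -0.147, 0.2155]
tool_rot: [[0.992, 0.127, -0.005], [0.127, -0.992, 0.003], [-0.004, -0.003, -1.0]]
ft_force: [-1.2, 0.2, -1.5]
grip_width: 0.0495
```

```bash
python3 plan.py t1
python3 - <<'E'
from h import *
d=cam('scene');cv2.imwrite('pics/G.png',cv2.resize(d['color'][200:300,260:395],None,fx=5.6,fy=5.6,interpolation=2))
E
```

```text
t 14.95 z 0.2155 tilt [-0.0048  0.0025] grip 0.0495 f [-1.2  0.2 -1.5]
t1 [ 0.5637 -0.147 ] wz -0.0001 then dx,dy cm [0.17 0.02]
```

View pics/G.png

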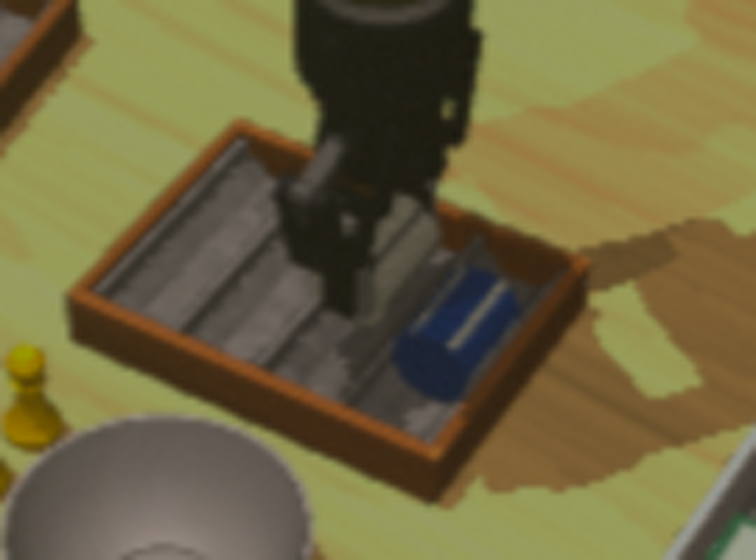

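Request:
step_arm --increments '[{"x":0,"y":0.3,"z":0,"wx":0,"wy":0,"wz":0,"gripper":4.5},{"x":0,"y":0,"z":0.6,"wx":0,"wy":0,"wz":0,"gripper":4.5},{"x":0,"y":0,"z":0.6,"wx":0,"wy":0,"wz":0,"gripper":4.5},{"x":0,"y":0,"z":0.5,"wx":0,"wy":0,"wz":0,"gripper":4.5},{"x":0,"y":0,"z":0.3,"wx":0,"wy":0,"wz":0,"gripper":4.5},{"x":0,"y":0,"z":0.2,"wx":0,"wy":0,"wz":0,"gripper":4.5},{"x":0,"y":0,"z":0,"wx":0,"wy":0,"wz":0,"gripper":4.5},{"x":0,"y":0,"z":0,"wx":0,"wy":0,"wz":0,"gripper":4.5}]'

```text
time_s: 15.8
position: [0.5629, -0.1503, 0.1961]
tool_rot: [[0.992, 0.127, -0.0], [0.127, -0.992, 0.001], [-0.0, -0.001, -1.0]]
ft_force: [-0.6, 4.2, -2.3]
grip_width: 0.0492
```

Request:
step_arm --increments '[{"x":0,"y":-0.2,"z":0,"wx":0,"wy":0,"wz":0,"gripper":4.5},{"x":0,"y":0,"z":0,"wx":0,"wy":0,"wz":0,"gripper":4.5},{"x":0,"y":0,"z":0.2,"wx":0,"wy":0,"wz":0,"gripper":4.5},{"x":0,"y":0,"z":0.2,"wx":0,"wy":0,"wz":0,"gripper":4.5},{"x":0,"y":0,"z":0,"wx":0,"wy":0,"wz":0,"gripper":4.5}]'

```text
time_s: 16.3
position: [0.5627, -0.1487, 0.1919]
tool_rot: [[0.992, 0.127, -0.0], [0.127, -0.992, 0.0], [-0.0, -0.0, -1.0]]
ft_force: [-0.4, -0.2, -0.8]
grip_width: 0.0493
```

Request:
step_arm --increments '[{"x":0,"y":0,"z":0.2,"wx":0,"wy":0,"wz":0,"gripper":4.5},{"x":0,"y":0,"z":0.2,"wx":0,"wy":0,"wz":0,"gripper":4.5},{"x":0,"y":0,"z":0,"wx":0,"wy":0,"wz":0,"gripper":4.5}]'

```text
time_s: 16.6
position: [0.5628, -0.1484, 0.1885]
tool_rot: [[0.992, 0.127, 0.0], [0.127, -0.992, 0.0], [0.0, -0.0, -1.0]]
ft_force: [-1.4, 3.1, 3.9]
grip_width: 0.0495
```

White is at its resting height and touching the bottom. I'll release it, rise and go to black.

Request:
step_arm --increments '[{"x":0,"y":0,"z":0,"wx":0,"wy":0,"wz":0,"gripper":6.6},{"x":0,"y":0,"z":0,"wx":0,"wy":0,"wz":0,"gripper":6.6},{"x":0,"y":0,"z":0,"wx":0,"wy":0,"wz":0,"gripper":6.6},{"x":0,"y":0,"z":-1,"wx":0,"wy":0,"wz":0,"gripper":6.6},{"x":0,"y":0,"z":-1.5,"wx":0,"wy":0,"wz":0,"gripper":6.6},{"x":0,"y":0,"z":-2,"wx":0,"wy":0,"wz":0,"gripper":6.6},{"x":0,"y":0,"z":-2,"wx":0,"wy":0,"wz":0,"gripper":6.6},{"x":0,"y":0,"z":-1,"wx":0,"wy":0,"wz":0,"gripper":6.6},{"x":0,"y":0,"z":0,"wx":0,"wy":0,"wz":0,"gripper":6.6}]'

```text
time_s: 17.5
position: [0.5629, -0.1486, 0.2648]
tool_rot: [[0.992, 0.127, 0.003], [0.127, -0.992, -0.001], [0.003, 0.002, -1.0]]
ft_force: [0.3, 0.5, -0.5]
grip_width: 0.0656
```

```bash
python3 plan.py c2
```

```text
t 17.5 z 0.2648 tilt [ 0.0027 -0.0014] grip 0.0656 f [ 0.3  0.5 -0.5]
c2 [0.5175 0.1844] wz 0.0233 then dx,dy cm [ -1.06 -33.59]
```

Request:
step_arm --increments '[{"x":-1.05,"y":-1.4,"z":0,"wx":0,"wy":0,"wz":0.023,"gripper":6.6},{"x":0,"y":-2.5,"z":0,"wx":0,"wy":0,"wz":0,"gripper":6.6},{"x":0,"y":-3.5,"z":0,"wx":0,"wy":0,"wz":0,"gripper":6.6},{"x":0,"y":-3.5,"z":0,"wx":0,"wy":0,"wz":0,"gripper":6.6},{"x":0,"y":-3.5,"z":0,"wx":0,"wy":0,"wz":0,"gripper":6.6},{"x":0,"y":-3.5,"z":0,"wx":0,"wy":0,"wz":0,"gripper":6.6},{"x":0,"y":-3.5,"z":0,"wx":0,"wy":0,"wz":0,"gripper":6.6},{"x":0,"y":-3.5,"z":0,"wx":0,"wy":0,"wz":0,"gripper":6.6},{"x":0,"y":-3.5,"z":0,"wx":0,"wy":0,"wz":0,"gripper":6.6},{"x":0,"y":-2.5,"z":0,"wx":0,"wy":0,"wz":0,"gripper":6.6},{"x":0,"y":-2,"z":0,"wx":0,"wy":0,"wz":0,"gripper":6.6},{"x":0,"y":-0.8,"z":0,"wx":0,"wy":0,"wz":0,"gripper":6.6},{"x":0,"y":0,"z":1.5,"wx":0,"wy":0,"wz":0,"gripper":6.6},{"x":0,"y":0,"z":1.5,"wx":0,"wy":0,"wz":0,"gripper":6.6},{"x":0,"y":0,"z":0.8,"wx":0,"wy":0,"wz":0,"gripper":6.6},{"x":0,"y":0,"z":0,"wx":0,"wy":0,"wz":0,"gripper":6.6}]'

```text
time_s: 19.1
position: [0.517, 0.1847, 0.224]
tool_rot: [[0.995, 0.103, -0.003], [0.103, -0.995, -0.0], [-0.003, 0.0, -1.0]]
ft_force: [-0.4, 0.0, 0.2]
grip_width: 0.0659
```

```bash
python3 plan.py c2
python3 - <<'E'
from h import *
d=cam('scene');cv2.imwrite('pics/H.png',cv2.resize(d['color'][200:360,260:520],None,fx=3,fy=3,interpolation=2))
E
```

```text
t 19.1 z 0.224 tilt [-0.0027 -0.0004] grip 0.0659 f [-0.4  0.   0.2]
c2 [0.5175 0.1844] wz -0.0003 then dx,dy cm [0.05 0.04]
```

View pics/H.png

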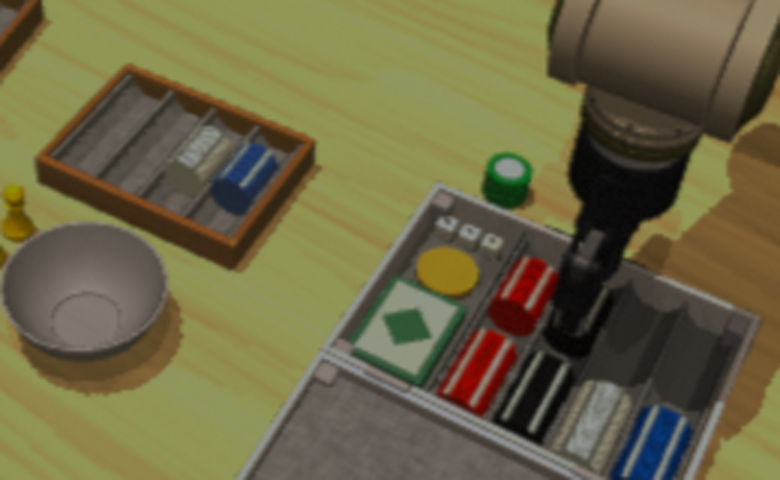

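White lies in channel 2 at crop (200,165). The finger at (567,330) is over the black roll's face at about (574,338), so I'll shift slightly in y and grip.

Request:
step_arm --increments '[{"x":0.05,"y":-0.15,"z":0.6,"wx":0,"wy":0,"wz":0,"gripper":6.6},{"x":0,"y":0,"z":0.8,"wx":0,"wy":0,"wz":0,"gripper":6.6},{"x":0,"y":0,"z":0.8,"wx":0,"wy":0,"wz":0,"gripper":6.6},{"x":0,"y":0,"z":0.8,"wx":0,"wy":0,"wz":0,"gripper":6.6},{"x":0,"y":0,"z":0.7,"wx":0,"wy":0,"wz":0,"gripper":6.6},{"x":0,"y":0,"z":0,"wx":0,"wy":0,"wz":0,"gripper":6.6}]'

```text
time_s: 19.75
position: [0.5172, 0.1867, 0.1871]
tool_rot: [[0.995, 0.104, -0.002], [0.104, -0.995, -0.0], [-0.002, 0.0, -1.0]]
ft_force: [0.6, 0.4, 0.5]
grip_width: 0.0659
```

Request:
step_arm --increments '[{"x":0,"y":0,"z":0,"wx":0,"wy":0,"wz":0,"gripper":4.5},{"x":0,"y":0,"z":0,"wx":0,"wy":0,"wz":0,"gripper":4.5},{"x":0,"y":0,"z":0,"wx":0,"wy":0,"wz":0,"gripper":4.5},{"x":0,"y":0,"z":0,"wx":0,"wy":0,"wz":0,"gripper":4.5},{"x":0,"y":0,"z":0,"wx":0,"wy":0,"wz":0,"gripper":4.5}]'

```text
time_s: 20.25
position: [0.5174, 0.1868, 0.1884]
tool_rot: [[0.995, 0.104, 0.0], [0.104, -0.995, 0.0], [0.0, -0.0, -1.0]]
ft_force: [-0.3, -0.3, 1.3]
grip_width: 0.0496
```

Request:
step_arm --increments '[{"x":0,"y":0,"z":-0.5,"wx":0,"wy":0,"wz":0,"gripper":4.5},{"x":0,"y":0,"z":-1,"wx":0,"wy":0,"wz":0,"gripper":4.5},{"x":0,"y":0,"z":-1.5,"wx":0,"wy":0,"wz":0,"gripper":4.5},{"x":0,"y":0,"z":-1.5,"wx":0,"wy":0,"wz":0,"gripper":4.5},{"x":0,"y":0,"z":-1.5,"wx":0,"wy":0,"wz":0,"gripper":4.5},{"x":0,"y":0,"z":-1,"wx":0,"wy":0,"wz":0,"gripper":4.5},{"x":0,"y":0,"z":0,"wx":0,"wy":0,"wz":0,"gripper":4.5}]'

```text
time_s: 20.95
position: [0.5175, 0.1868, 0.2598]
tool_rot: [[0.995, 0.104, 0.003], [0.104, -0.995, 0.0], [0.003, -0.0, -1.0]]
ft_force: [-1.3, 0.8, -0.9]
grip_width: 0.0496
```

```bash
python3 plan.py t2
```

```text
t 20.95 z 0.2598 tilt [0.003  0.0004] grip 0.0496 f [-1.3  0.8 -0.9]
t2 [ 0.5693 -0.1906] wz -0.0234 then dx,dy cm [ 0.34 38.1 ]
```

Request:
step_arm --increments '[{"x":0.2,"y":1.1,"z":0,"wx":0,"wy":0,"wz":-0.023,"gripper":4.5},{"x":0,"y":2,"z":0,"wx":0,"wy":0,"wz":0,"gripper":4.5},{"x":0,"y":3,"z":0,"wx":0,"wy":0,"wz":0,"gripper":4.5},{"x":0,"y":3.5,"z":0,"wx":0,"wy":0,"wz":0,"gripper":4.5},{"x":0,"y":3.5,"z":0,"wx":0,"wy":0,"wz":0,"gripper":4.5},{"x":0,"y":3.5,"z":0,"wx":0,"wy":0,"wz":0,"gripper":4.5},{"x":0,"y":3.5,"z":0,"wx":0,"wy":0,"wz":0,"gripper":4.5},{"x":0,"y":3.5,"z":0,"wx":0,"wy":0,"wz":0,"gripper":4.5},{"x":0,"y":3.5,"z":0,"wx":0,"wy":0,"wz":0,"gripper":4.5},{"x":0,"y":3.5,"z":0,"wx":0,"wy":0,"wz":0,"gripper":4.5},{"x":0,"y":3.5,"z":0,"wx":0,"wy":0,"wz":0,"gripper":4.5},{"x":0,"y":2.5,"z":0,"wx":0,"wy":0,"wz":0,"gripper":4.5},{"x":0,"y":1.5,"z":1,"wx":0,"wy":0,"wz":0,"gripper":4.5},{"x":0,"y":0,"z":1.5,"wx":0,"wy":0,"wz":0,"gripper":4.5},{"x":0,"y":0,"z":1.5,"wx":0,"wy":0,"wz":0,"gripper":4.5},{"x":0,"y":0,"z":0,"wx":0,"wy":0,"wz":0,"gripper":4.5},{"x":0,"y":0,"z":0,"wx":0,"wy":0,"wz":0,"gripper":4.5}]'

```text
time_s: 22.65
position: [0.5674, -0.1905, 0.2178]
tool_rot: [[0.992, 0.127, -0.001], [0.127, -0.992, 0.001], [-0.001, -0.001, -1.0]]
ft_force: [0.3, 1.1, -1.3]
grip_width: 0.0495
```

```bash
python3 plan.py t2
```

```text
t 22.65 z 0.2178 tilt [-0.0011  0.0007] grip 0.0495 f [ 0.3  1.1 -1.3]
t2 [ 0.5693 -0.1906] wz 0.0001 then dx,dy cm [0.19 0.03]
```

Request:
step_arm --increments '[{"x":0,"y":0,"z":0.6,"wx":0,"wy":0,"wz":0,"gripper":4.5},{"x":0,"y":0,"z":0.6,"wx":0,"wy":0,"wz":0,"gripper":4.5},{"x":0,"y":0,"z":0.5,"wx":0,"wy":0,"wz":0,"gripper":4.5},{"x":0,"y":0,"z":0.3,"wx":0,"wy":0,"wz":0,"gripper":4.5},{"x":0,"y":0,"z":0,"wx":0,"wy":0,"wz":0,"gripper":4.5},{"x":0,"y":0,"z":0,"wx":0,"wy":0,"wz":0,"gripper":4.5}]'

```text
time_s: 23.25
position: [0.5674, -0.191, 0.1983]
tool_rot: [[0.992, 0.127, 0.0], [0.127, -0.992, -0.0], [0.0, 0.0, -1.0]]
ft_force: [-0.6, 1.5, -0.4]
grip_width: 0.0497
```

Request:
step_arm --increments '[{"x":0,"y":0,"z":0.3,"wx":0,"wy":0,"wz":0,"gripper":4.5},{"x":0,"y":0,"z":0.3,"wx":0,"wy":0,"wz":0,"gripper":4.5},{"x":0,"y":0,"z":0,"wx":0,"wy":0,"wz":0,"gripper":4.5},{"x":0,"y":0,"z":0,"wx":0,"wy":0,"wz":0,"gripper":4.5}]'

```text
time_s: 23.65
position: [0.5674, -0.191, 0.1921]
tool_rot: [[0.992, 0.127, -0.0], [0.127, -0.992, 0.0], [-0.0, -0.0, -1.0]]
ft_force: [-0.1, -0.0, -0.5]
grip_width: 0.0496
```

Request:
step_arm --increments '[{"x":0,"y":0,"z":0.2,"wx":0,"wy":0,"wz":0,"gripper":4.5},{"x":0,"y":0,"z":0.2,"wx":0,"wy":0,"wz":0,"gripper":4.5},{"x":0,"y":0,"z":0,"wx":0,"wy":0,"wz":0,"gripper":4.5}]'

```text
time_s: 23.95
position: [0.5674, -0.1908, 0.1885]
tool_rot: [[0.992, 0.127, 0.0], [0.127, -0.992, 0.0], [0.0, -0.0, -1.0]]
ft_force: [-1.7, 1.3, 3.4]
grip_width: 0.0492
```

Seated at 0.1885. I'll release it, rise and go to red.

Request:
step_arm --increments '[{"x":0,"y":0,"z":0,"wx":0,"wy":0,"wz":0,"gripper":6.6},{"x":0,"y":0,"z":0,"wx":0,"wy":0,"wz":0,"gripper":6.6},{"x":0,"y":0,"z":0,"wx":0,"wy":0,"wz":0,"gripper":6.6},{"x":0,"y":0,"z":-1,"wx":0,"wy":0,"wz":0,"gripper":6.6},{"x":0,"y":0,"z":-1.5,"wx":0,"wy":0,"wz":0,"gripper":6.6},{"x":0,"y":0,"z":-2,"wx":0,"wy":0,"wz":0,"gripper":6.6},{"x":0,"y":0,"z":-2,"wx":0,"wy":0,"wz":0,"gripper":6.6},{"x":0,"y":0,"z":-1,"wx":0,"wy":0,"wz":0,"gripper":6.6},{"x":0,"y":0,"z":0,"wx":0,"wy":0,"wz":0,"gripper":6.6}]'

```text
time_s: 24.85
position: [0.5675, -0.191, 0.2648]
tool_rot: [[0.992, 0.127, 0.003], [0.127, -0.992, -0.002], [0.002, 0.002, -1.0]]
ft_force: [0.6, -0.3, 0.1]
grip_width: 0.0655
```

```bash
python3 plan.py c3
```

```text
t 24.85 z 0.2648 tilt [ 0.0026 -0.0015] grip 0.0655 f [ 0.6 -0.3  0.1]
c3 [0.5221 0.1406] wz 0.0233 then dx,dy cm [ -1.08 -33.46]
```

Request:
step_arm --increments '[{"x":-0.9,"y":-1.4,"z":0,"wx":0,"wy":0,"wz":0.023,"gripper":6.6},{"x":0,"y":-2.5,"z":0,"wx":0,"wy":0,"wz":0,"gripper":6.6},{"x":0,"y":-3.5,"z":0,"wx":0,"wy":0,"wz":0,"gripper":6.6},{"x":0,"y":-3.5,"z":0,"wx":0,"wy":0,"wz":0,"gripper":6.6},{"x":0,"y":-3.5,"z":0,"wx":0,"wy":0,"wz":0,"gripper":6.6},{"x":0,"y":-3.5,"z":0,"wx":0,"wy":0,"wz":0,"gripper":6.6},{"x":0,"y":-3.5,"z":0,"wx":0,"wy":0,"wz":0,"gripper":6.6},{"x":0,"y":-3.5,"z":0,"wx":0,"wy":0,"wz":0,"gripper":6.6},{"x":0,"y":-3.5,"z":0,"wx":0,"wy":0,"wz":0,"gripper":6.6},{"x":0,"y":-2.5,"z":0,"wx":0,"wy":0,"wz":0,"gripper":6.6},{"x":0,"y":-2,"z":0,"wx":0,"wy":0,"wz":0,"gripper":6.6},{"x":0,"y":-0.8,"z":0,"wx":0,"wy":0,"wz":0,"gripper":6.6},{"x":0,"y":0,"z":1.5,"wx":0,"wy":0,"wz":0,"gripper":6.6},{"x":0,"y":0,"z":1.5,"wx":0,"wy":0,"wz":0,"gripper":6.6},{"x":0,"y":0,"z":0.8,"wx":0,"wy":0,"wz":0,"gripper":6.6},{"x":0,"y":0,"z":0,"wx":0,"wy":0,"wz":0,"gripper":6.6}]'

```text
time_s: 26.45
position: [0.5231, 0.1425, 0.224]
tool_rot: [[0.995, 0.103, -0.003], [0.103, -0.995, -0.0], [-0.003, -0.0, -1.0]]
ft_force: [0.1, -0.9, 0.1]
grip_width: 0.0659
```

```bash
python3 plan.py c3
python3 - <<'E'
from h import *
d=cam('scene');cv2.imwrite('pics/I.png',cv2.resize(d['color'][200:360,260:520],None,fx=3,fy=3,interpolation=2))
E
```

```text
t 26.45 z 0.224 tilt [-0.0026 -0.0002] grip 0.0659 f [ 0.1 -0.9  0.1]
c3 [0.5221 0.1406] wz -0.0002 then dx,dy cm [-0.12  0.18]
```

View pics/I.png

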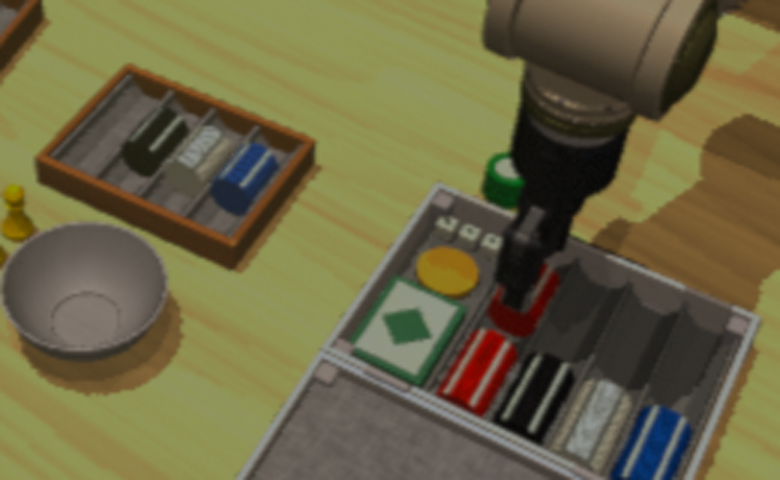

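Black is in place at crop (155,140), and the finger at (511,300) is over the red roll. I'll descend and grip.

Request:
step_arm --increments '[{"x":0,"y":-0.05,"z":0.6,"wx":0,"wy":0,"wz":0,"gripper":6.6},{"x":0,"y":0,"z":0.8,"wx":0,"wy":0,"wz":0,"gripper":6.6},{"x":0,"y":0,"z":0.8,"wx":0,"wy":0,"wz":0,"gripper":6.6},{"x":0,"y":0,"z":0.8,"wx":0,"wy":0,"wz":0,"gripper":6.6},{"x":0,"y":0,"z":0.7,"wx":0,"wy":0,"wz":0,"gripper":6.6},{"x":0,"y":0,"z":0,"wx":0,"wy":0,"wz":0,"gripper":6.6}]'

```text
time_s: 27.1
position: [0.5229, 0.1435, 0.1871]
tool_rot: [[0.995, 0.104, -0.002], [0.104, -0.995, -0.0], [-0.002, -0.0, -1.0]]
ft_force: [1.0, -0.4, 0.1]
grip_width: 0.0658
```

Request:
step_arm --increments '[{"x":0,"y":0,"z":0,"wx":0,"wy":0,"wz":0,"gripper":4.5},{"x":0,"y":0,"z":0,"wx":0,"wy":0,"wz":0,"gripper":4.5},{"x":0,"y":0,"z":0,"wx":0,"wy":0,"wz":0,"gripper":4.5},{"x":0,"y":0,"z":0,"wx":0,"wy":0,"wz":0,"gripper":4.5},{"x":0,"y":0,"z":0,"wx":0,"wy":0,"wz":0,"gripper":4.5}]'

```text
time_s: 27.6
position: [0.5231, 0.1435, 0.1884]
tool_rot: [[0.995, 0.104, 0.0], [0.104, -0.995, 0.0], [0.0, 0.0, -1.0]]
ft_force: [0.8, -0.2, 1.1]
grip_width: 0.0494
```

Request:
step_arm --increments '[{"x":0,"y":0,"z":-0.5,"wx":0,"wy":0,"wz":0,"gripper":4.5},{"x":0,"y":0,"z":-1,"wx":0,"wy":0,"wz":0,"gripper":4.5},{"x":0,"y":0,"z":-1.5,"wx":0,"wy":0,"wz":0,"gripper":4.5},{"x":0,"y":0,"z":-1.5,"wx":0,"wy":0,"wz":0,"gripper":4.5},{"x":0,"y":0,"z":-1.5,"wx":0,"wy":0,"wz":0,"gripper":4.5},{"x":0,"y":0,"z":-1,"wx":0,"wy":0,"wz":0,"gripper":4.5},{"x":0,"y":0,"z":0,"wx":0,"wy":0,"wz":0,"gripper":4.5}]'

```text
time_s: 28.3
position: [0.5232, 0.1436, 0.2598]
tool_rot: [[0.995, 0.104, 0.003], [0.104, -0.995, 0.0], [0.003, 0.0, -1.0]]
ft_force: [0.1, 0.0, -1.1]
grip_width: 0.0495
```

```bash
python3 plan.py t3
```

```text
t 28.3 z 0.2598 tilt [0.003  0.0002] grip 0.0495 f [ 0.1  0.  -1.1]
t3 [ 0.5749 -0.2343] wz -0.0234 then dx,dy cm [ 0.32 38.13]
```

Same offset as black, so I'll use the same move.

Request:
step_arm --increments '[{"x":0.2,"y":1.1,"z":0,"wx":0,"wy":0,"wz":-0.023,"gripper":4.5},{"x":0,"y":2,"z":0,"wx":0,"wy":0,"wz":0,"gripper":4.5},{"x":0,"y":3,"z":0,"wx":0,"wy":0,"wz":0,"gripper":4.5},{"x":0,"y":3.5,"z":0,"wx":0,"wy":0,"wz":0,"gripper":4.5},{"x":0,"y":3.5,"z":0,"wx":0,"wy":0,"wz":0,"gripper":4.5},{"x":0,"y":3.5,"z":0,"wx":0,"wy":0,"wz":0,"gripper":4.5},{"x":0,"y":3.5,"z":0,"wx":0,"wy":0,"wz":0,"gripper":4.5},{"x":0,"y":3.5,"z":0,"wx":0,"wy":0,"wz":0,"gripper":4.5},{"x":0,"y":3.5,"z":0,"wx":0,"wy":0,"wz":0,"gripper":4.5},{"x":0,"y":3.5,"z":0,"wx":0,"wy":0,"wz":0,"gripper":4.5},{"x":0,"y":3.5,"z":0,"wx":0,"wy":0,"wz":0,"gripper":4.5},{"x":0,"y":2.5,"z":0,"wx":0,"wy":0,"wz":0,"gripper":4.5},{"x":0,"y":1.5,"z":1,"wx":0,"wy":0,"wz":0,"gripper":4.5},{"x":0,"y":0,"z":1.5,"wx":0,"wy":0,"wz":0,"gripper":4.5},{"x":0,"y":0,"z":1.5,"wx":0,"wy":0,"wz":0,"gripper":4.5},{"x":0,"y":0,"z":0,"wx":0,"wy":0,"wz":0,"gripper":4.5},{"x":0,"y":0,"z":0,"wx":0,"wy":0,"wz":0,"gripper":4.5}]'

```text
time_s: 30.0
position: [0.5731, -0.2338, 0.2178]
tool_rot: [[0.992, 0.127, -0.001], [0.127, -0.992, 0.001], [-0.001, -0.001, -1.0]]
ft_force: [-0.0, 0.6, -0.8]
grip_width: 0.0496
```

```bash
python3 plan.py t3
```

```text
t 30.0 z 0.2178 tilt [-0.001   0.0007] grip 0.0496 f [-0.   0.6 -0.8]
t3 [ 0.5749 -0.2343] wz 0.0001 then dx,dy cm [0.17 0.07]
```

Request:
step_arm --increments '[{"x":0,"y":0,"z":0.6,"wx":0,"wy":0,"wz":0,"gripper":4.5},{"x":0,"y":0,"z":0.6,"wx":0,"wy":0,"wz":0,"gripper":4.5},{"x":0,"y":0,"z":0.5,"wx":0,"wy":0,"wz":0,"gripper":4.5},{"x":0,"y":0,"z":0.3,"wx":0,"wy":0,"wz":0,"gripper":4.5},{"x":0,"y":0,"z":0.3,"wx":0,"wy":0,"wz":0,"gripper":4.5},{"x":0,"y":0,"z":0,"wx":0,"wy":0,"wz":0,"gripper":4.5},{"x":0,"y":0,"z":0,"wx":0,"wy":0,"wz":0,"gripper":4.5}]'

```text
time_s: 30.7
position: [0.5731, -0.2343, 0.1953]
tool_rot: [[0.992, 0.127, 0.0], [0.127, -0.992, -0.0], [0.0, 0.0, -1.0]]
ft_force: [0.3, -0.3, -0.5]
grip_width: 0.0496
```

Request:
step_arm --increments '[{"x":0,"y":0,"z":0.3,"wx":0,"wy":0,"wz":0,"gripper":4.5},{"x":0,"y":0,"z":0.2,"wx":0,"wy":0,"wz":0,"gripper":4.5},{"x":0,"y":0,"z":0.2,"wx":0,"wy":0,"wz":0,"gripper":4.5},{"x":0,"y":0,"z":0,"wx":0,"wy":0,"wz":0,"gripper":4.5}]'

```text
time_s: 31.1
position: [0.5731, -0.234, 0.1885]
tool_rot: [[0.992, 0.127, 0.0], [0.127, -0.992, 0.0], [0.0, -0.0, -1.0]]
ft_force: [-1.2, 2.3, 3.9]
grip_width: 0.0494
```

Seated. I'll release it, rise and move towards the robot, clear of the view.

Request:
step_arm --increments '[{"x":0,"y":0,"z":0,"wx":0,"wy":0,"wz":0,"gripper":6.6},{"x":0,"y":0,"z":0,"wx":0,"wy":0,"wz":0,"gripper":6.6},{"x":0,"y":0,"z":0,"wx":0,"wy":0,"wz":0,"gripper":6.6},{"x":0,"y":0,"z":-1,"wx":0,"wy":0,"wz":0,"gripper":6.6},{"x":0,"y":0,"z":-1.5,"wx":0,"wy":0,"wz":0,"gripper":6.6},{"x":0,"y":0,"z":-2,"wx":0,"wy":0,"wz":0,"gripper":6.6},{"x":0,"y":0,"z":-3,"wx":0,"wy":0,"wz":0,"gripper":6.6},{"x":0,"y":0,"z":-3,"wx":0,"wy":0,"wz":0,"gripper":6.6},{"x":-2,"y":1,"z":-2,"wx":0,"wy":0,"wz":0,"gripper":6.6},{"x":-3,"y":2,"z":0,"wx":0,"wy":0,"wz":0,"gripper":6.6},{"x":-3,"y":2,"z":0,"wx":0,"wy":0,"wz":0,"gripper":6.6},{"x":-3,"y":2,"z":0,"wx":0,"wy":0,"wz":0,"gripper":6.6},{"x":-3,"y":2,"z":0,"wx":0,"wy":0,"wz":0,"gripper":6.6},{"x":-2,"y":1,"z":0,"wx":0,"wy":0,"wz":0,"gripper":6.6},{"x":0,"y":0,"z":0,"wx":0,"wy":0,"wz":0,"gripper":6.6}]'

```text
time_s: 32.6
position: [0.4253, -0.3551, 0.314]
tool_rot: [[0.992, 0.123, 0.0], [0.123, -0.992, -0.001], [-0.0, 0.001, -1.0]]
ft_force: [-0.4, 0.4, -0.2]
grip_width: 0.066
```

Run:
```python
from h import *
print(env.observe()['position'])
d=cam('scene')['color'];t=cam('top')['color']
a=cv2.resize(d[200:360,240:520],(800,457),interpolation=2)
cv2.imwrite('pics/J.png',a)
cv2.imwrite('pics/K.png',cv2.resize(t[130:310,150:375],(700,560),interpolation=2))
```

```text
[ 0.42527675 -0.35514564  0.31401456]
```

View pics/J.png

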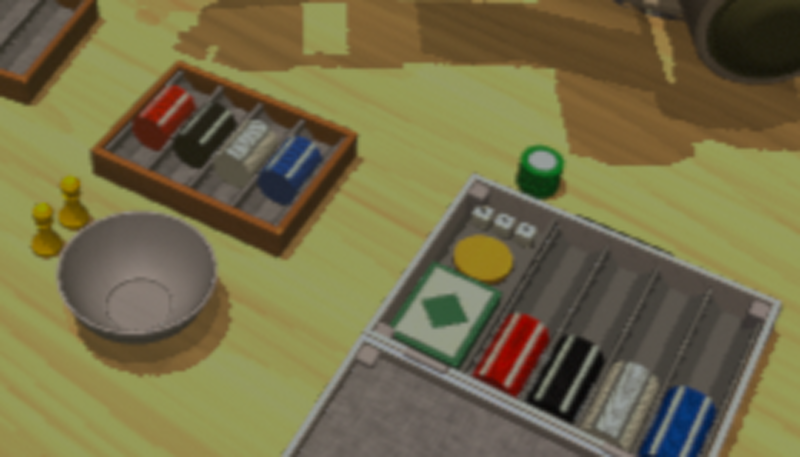

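View pics/K.png

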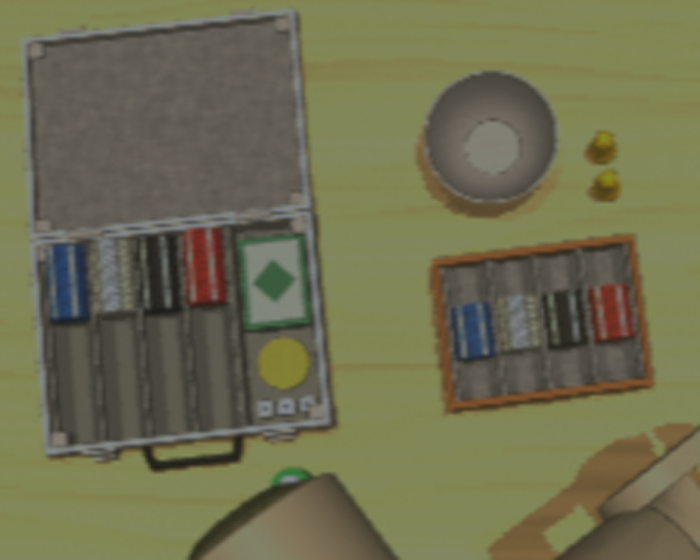

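Both views agree. The tray holds blue, white, black and red from left to right, at top-crop pixels (473,331), (520,322), (565,318) and (611,313). All four lie along their channels near mid-length, and nothing else has visibly moved. I'll hand it in.

```bash
python3 -c "
from rig import env
env.close_job();print(env.observe()['time_s'])"
```

```text
the job is handed in; nothing more can be done
the job is handed in; nothing more can be done
```

The job is handed in. All four front rolls are in the birch tray nearest the base (0.587 m, against 0.748 and 0.761 m for the look-alikes). They lie one to a channel, in the case's left-to-right order: blue, white, black, red.

- **Setting down:** each roll was lowered until the wrist force showed contact, 3.4–4.9 N at the height it was gripped at, and only then released. The white roll touched a ridge at about 4 N sideways on the way down. I shifted it 2 mm and it seated normally.
- **Last checks:** the final top and scene pictures show all four rolls lying along their channels, near mid-length. The staying chips, bowl, pawns and green stack show no visible movement. The arm is clear of everything, and the clock stood at about 33 s of the 112 s allowed.
- **What disagreed:** the two cameras differed by about 4–5 mm on the positions of the case and tray. The arm agreed with the scene view, so I used that correction. The final check was by eye in the pictures, not a measured fit, and no verdict is reported.

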